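# Scrape out the joint at the foot of the clear counter screen

### The arm

A 6-joint arm with a two-finger parallel gripper is mounted at the origin on the work surface. World frame = base frame: x ahead of the robot, y to its left, z up, the work surface at z = 0. Lengths are in m, angles in rad, forces in N, time in s.
With the tool pointing down it reaches from about 0.375 to 0.975 m from the base axis. Payload 3.8 kg.
Tool frame: the origin (TCP) lies on the centre line of the jaws, within the pads' length; the fingertips stand 19 mm ahead of it and the grasp point (between the pads) is the TCP; x points along the fingers, y is the direction in which the jaws open and shut, and the axes are right-handed (so a half turn about x gives the same grasp; the last joint's range is limited). The gripper opens to 85 mm and grips with 20 to 120 N. Pads are 22 mm wide; open, the fingers measure 114 mm over their backs; the gripper's body (76 mm by 85 mm) begins 54 mm behind the grasp point. The pads swing forward as they close: fully open they stand 13 mm farther back than shut.
Start: joints at [1.067, 0.264, 1.604, -0, 1.274, -0.037], TCP at [0.304, 0.603, 0.25] pointing down, gripper open.
Joint ranges: [-2.63, 2.63], [-0.94, 2.18], [0.31, 2.57], [-1.31, 4.45], [0, 2.66], [-2.55, 2.55]. Speed limits (rad/s): [2.57, 2.57, 3.14, 3.14, 3.14, 3.14].

### API

Orientations are given as a unit quaternion [x, y, z, w].
In Python, from cell import state, get_image, get_calibration, close_job, recognise, place_of gives the robot as it stands.
- The arm moves only by the shell command python3 -m creep 'ROWS' [OPENING]. ROWS is a JSON object of lists of equal length, an entry for each row: "travel": the shift along the tool's x, y, z in m, a list of three; "turn": the turn about the tool's x in degrees. A call has exactly 10 rows; each row is the pose to reach, as a shift and turn from the pose measured when the call began, along the tool's axes at that moment; what a row does not reach only later rows make up. A row lasts 1/8 s, in which the tool goes at most 62.5 mm and 10.7 degrees, less where a joint would pass 70% of its speed; a pose out of reach is approached as far as the arm can. A call with a gripper value outside its range is refused whole. OPENING is the finger opening in m, from 0 to 0.0854, set as the call begins (- or left out, the last holds). The fingers move at their own pace and stop on an object; the grip force is fixed at half the most. Time passes only in rows, so rows that repeat a pose let the fingers close, or fill a call up. It gives the time, the measured TCP pose, the force and the opening at its end, in the units of the state.
- state(): the state, without advancing time (a new reading comes with each control period).
- get_image(name): name is "scene" or "top"; returns the picture (480x640x3 uint8, red, green, blue); there is no depth.
- get_calibration(name): a dict with "mtx" (3x3 intrinsics, pixels), "distortion" ([k1, k2, p1, p2, k3] as OpenCV has them; the pictures are not rectified), "world_to_cam" (4x4, takes a point from world to camera coordinates). Camera axes: x right, y down, z forward; pixel columns grow to the right and rows downward; lengths in m; the calibration is good to about 2 mm. A picture is of the moment at which its call begins. get_calibration takes no time and is no camera call.
- close_job(): hands the job in, once; it reports no verdict.
Trained networks look in the newest picture that a camera, given by its name, has taken for a name from the list of things; names that differ only in an ending like _2 or _b are one class to them, and where a whole thing is asked for, a point or a joint stands for the part that bears it (a point fixed in the world has none). Each returns a list of dicts, best first, with "conf" (0 to 1); they miss things now and then, are a little off and sometimes report something else, mostly with a low value. They report only what shows in the picture. A call takes as long as a camera call. They do not tell look-alikes from the thing itself.
- recognise(camera, query): "point" ([row, column] in pixels, amid what is visible of it).
- place_of(camera, query): "point" ([row, column] in pixels: a listed point, or the origin of a listed thing).
The state is a dict: "time_s": time; "joints": joint angles; "dq": joint speeds; "tau": joint torques, N m; "position": TCP position; "eef_rot": TCP orientation; "contact_force": force on the tool from outside, world axes, zero at the start; "ft_torque": the same for the moment, N m; "grip_width": finger opening in m.
Only numpy, scipy, OpenCV 4.12 (cv2) and the standard library are available. Lean on these libraries where they do the work, as an engineer would, in place of code of your own. Each camera call takes 0.05 s, during which the arm holds its last target. There are 200 camera calls.

### The job

Take the green-handled crevice scraper from its sloped rest and clean the joint where the aluminium foot rail of the clear screen meets the counter: set its tip into that corner beside the end bracket that is farther from the steel pan, and draw it slowly (no faster than about 5 cm a second) along to the bracket nearer the pan, keeping the tip lightly against the rail in the corner all the way without lifting out part way, and without your hand bumping the screen. Then lower the scraper into the steel pan and let go of it, leaving the pan and everything else where they stand.

Things in the scene. Friction and masses are not known exactly. Their poses are not given: they have to be found in the camera images.
- guard: Clear counter screen, fixed. Origin: on the counter at the middle of the joint; y along the joint, z up, -x faces the robot. The joint (thin dark line) is the inside corner of the counter z = 0 and the front face x = 0 of the aluminium foot rail (22 mm high). It runs straight from y = -120 to +120 mm, ending at the brackets' steel foot plates (5 mm high, 32 mm wide, reaching 29 mm in front of the rail).
- guard_top (a point): Middle of the clear pane's top edge, 191 mm above the counter. The pane (6 mm thick, 300 mm wide) rises from the rail leaning 12 degrees from vertical towards the robot, so this point is 27 mm in front of the rail, and a tool held upright cannot get into the corner; one leaning 25 to 50 degrees, its upper end towards the robot (-x), can. The posts are behind the pane. All rigid.
- scraper_grip (a point): Middle of the scraper's green handle, where to hold it. Own z runs along the tool from tip to butt. Handle 16 (own x) by 20 (own y) by 70 mm (z), half of it each side of this point; then a shank 8 mm thick. Rigid, loose, 50 g. At the start it lies in the rest, leaning 30 degrees from vertical, tip down and away from the robot, own y level. Take its two sides (along own y), fingers pointing along the tool.
- scraper_tip (a point): Centre of the hard, slick nylon ball (7 mm across) at the scraper's tip, 105 mm from scraper_grip along the tool's -z. Seated in the joint, this point is 3.5 mm in front of the rail and 3.5 mm above the counter.
- rest: Sloped stainless tool rest, fixed, on one side of the screen (the pan is on the other). Base 125 by 75 mm; origin: centre of its underside; +x is the way the tool's tip points. Its trough, 34 mm wide, rises towards -x to about 72 mm high and holds only the shank (the lowest 67 mm of the tool); the handle projects clear above it. Draw the tool out upwards or along its length.
- pan: Loose open steel food pan, 0.6 kg: 262 mm (own x) by 168 mm (own y) over its rim, inside 249 by 149 mm, 65 mm high, walls and floor 3 mm. Origin: centre of the underside, on the counter.
- shaker: Steel salt shaker, 42 mm across, 69 mm high; origin at the centre of its foot. Bystander, standing between the robot and the screen.
- ramekin: White china sauce bowl, 72 mm across, 36 mm high; origin at the centre of its foot. Bystander, between the robot and the screen.
- cups: Stack of white paper cups, 83 mm across, 209 mm high; origin at the centre of its foot. Bystander, beyond the screen.
- sauce_bottle: Brown sauce bottle, 64 mm across, 190 mm high; origin at the centre of its foot. Bystander, beyond the screen.
- squeeze_bottle: Red squeeze bottle, 56 mm across, 186 mm high; origin at the centre of its foot. Bystander, beyond the screen.
- takeaway_box: White takeaway box, 120 by 165 mm, 60 mm high; origin at the centre of its underside. Bystander, beyond the screen.
Not all that is in view belongs to the job. Of the things that look like the part that bears scraper_grip, the largest one is meant.

How it is judged:
On the way, in this order (a step that is already met when the one before it is completed fails the run):
1. the scraper's tip is in the joint and touches the foot rail within 25 mm of the bracket farther from the pan (x of scraper_tip in the frame of guard between -0.011 and 0.004 m and z of scraper_tip in the frame of guard below 0.011 m and contact force between scraper and guard above 0.05 N and ((y of pan in the frame of guard above 0 m and y of scraper_tip in the frame of guard between -0.13 and -0.095 m) or (y of pan in the frame of guard below 0 m and y of scraper_tip in the frame of guard between 0.095 and 0.13 m))), for 0.1 s.
2. the tip, in the joint and touching the rail, slowly passes the point -64 mm from the joint's middle (counted towards the pan), taking at least 0.25 s over the 29 mm around it (x of scraper_tip in the frame of guard between -0.011 and 0.004 m and z of scraper_tip in the frame of guard below 0.011 m and contact force between scraper and guard above 0.05 N and ((y of pan in the frame of guard above 0 m and y of scraper_tip in the frame of guard between -0.0785 and -0.0495 m) or (y of pan in the frame of guard below 0 m and y of scraper_tip in the frame of guard between 0.0495 and 0.0785 m))), for 0.25 s.
3. the tip, in the joint and touching the rail, slowly passes the point -32 mm from the joint's middle (counted towards the pan), taking at least 0.25 s over the 29 mm around it (x of scraper_tip in the frame of guard between -0.011 and 0.004 m and z of scraper_tip in the frame of guard below 0.011 m and contact force between scraper and guard above 0.05 N and ((y of pan in the frame of guard above 0 m and y of scraper_tip in the frame of guard between -0.0465 and -0.0175 m) or (y of pan in the frame of guard below 0 m and y of scraper_tip in the frame of guard between 0.0175 and 0.0465 m))), for 0.25 s.
4. the tip, in the joint and touching the rail, slowly passes the point +0 mm from the joint's middle (counted towards the pan), taking at least 0.25 s over the 29 mm around it (x of scraper_tip in the frame of guard between -0.011 and 0.004 m and z of scraper_tip in the frame of guard below 0.011 m and contact force between scraper and guard above 0.05 N and ((y of pan in the frame of guard above 0 m and y of scraper_tip in the frame of guard between -0.0145 and 0.0145 m) or (y of pan in the frame of guard below 0 m and y of scraper_tip in the frame of guard between -0.0145 and 0.0145 m))), for 0.25 s.
5. the tip, in the joint and touching the rail, slowly passes the point +32 mm from the joint's middle (counted towards the pan), taking at least 0.25 s over the 29 mm around it (x of scraper_tip in the frame of guard between -0.011 and 0.004 m and z of scraper_tip in the frame of guard below 0.011 m and contact force between scraper and guard above 0.05 N and ((y of pan in the frame of guard above 0 m and y of scraper_tip in the frame of guard between 0.0175 and 0.0465 m) or (y of pan in the frame of guard below 0 m and y of scraper_tip in the frame of guard between -0.0465 and -0.0175 m))), for 0.25 s.
6. the tip, in the joint and touching the rail, slowly passes the point +64 mm from the joint's middle (counted towards the pan), taking at least 0.25 s over the 29 mm around it (x of scraper_tip in the frame of guard between -0.011 and 0.004 m and z of scraper_tip in the frame of guard below 0.011 m and contact force between scraper and guard above 0.05 N and ((y of pan in the frame of guard above 0 m and y of scraper_tip in the frame of guard between 0.0495 and 0.0785 m) or (y of pan in the frame of guard below 0 m and y of scraper_tip in the frame of guard between -0.0785 and -0.0495 m))), for 0.25 s.
7. the tip, in the joint and touching the rail, comes within 25 mm of the bracket nearer the pan (x of scraper_tip in the frame of guard between -0.011 and 0.004 m and z of scraper_tip in the frame of guard below 0.011 m and contact force between scraper and guard above 0.05 N and ((y of pan in the frame of guard above 0 m and y of scraper_tip in the frame of guard between 0.095 and 0.13 m) or (y of pan in the frame of guard below 0 m and y of scraper_tip in the frame of guard between -0.13 and -0.095 m))), for 0.1 s.
8. the scraper, still held, is lowered until its tip is well below the pan's rim (less than 45 mm above the pan's underside) (x of scraper_tip in the frame of pan between -0.127 and 0.127 m and y of scraper_tip in the frame of pan between -0.077 and 0.077 m and z of scraper_tip in the frame of pan below 0.045 m and contact force between scraper and the fingers above 0.5 N), for 0.05 s.
At the end, for the whole second after the job is handed in: The scraper lies released and at rest in the steel pan (its tip and the middle of its handle inside the pan's walls and less than 75 mm above its underside); the pan stands flat within 40 mm of where it was (x of scraper_grip in the frame of pan between -0.127 and 0.127 m and y of scraper_grip in the frame of pan between -0.077 and 0.077 m and z of each of scraper_grip, scraper_tip in the frame of pan below 0.075 m and x of scraper_tip in the frame of pan between -0.127 and 0.127 m and y of scraper_tip in the frame of pan between -0.077 and 0.077 m and linear speed of scraper below 0.03 m/s and distance of pan from where it was at the start of the episode below 0.04 m and angle between pan's own z axis and vertical below 0.1 rad); the robot touches nothing.
It fails at once if part way along the joint (within 80 mm of its middle) the tip leaves the corner: it is within 35 mm in front of the rail and below 45 mm but more than 11 mm off the rail or 11 mm up (y of scraper_tip in the frame of guard between -0.08 and 0.08 m and x of scraper_tip in the frame of guard between -0.035 and 0.01 m and z of scraper_tip in the frame of guard below 0.045 m and (x of scraper_tip in the frame of guard below -0.011 m or z of scraper_tip in the frame of guard above 0.011 m)).
It fails at once if the scraper is pressed against the screen or its rail with more than 30 N (contact force between scraper and guard above 30 N).
It fails at once if the hand or arm bumps the screen (more than 5 N) (contact force between any of the fingers, the arm and guard above 5 N).
It fails at once if a bystander is moved more than 30 mm, or the pan is pushed more than 40 mm or tipped (distance of any of shaker, ramekin, cups, sauce_bottle, squeeze_bottle, takeaway_box from where it was at the start of the episode above 0.03 m or distance of pan from where it was at the start of the episode above 0.04 m or angle between pan's own z axis and vertical above 0.3 rad).
It also fails if it takes over 72 s, if anything falls off the work surface, if the arm or the gripper's body presses on something with over 40 N, if the wrist force passes 120 N, or if a joint passes its speed limit or range.

## Working session

There is one attempt and no reset: what is moved stays moved. The work goes in short steps, Python scripts to look and compute and a shell command to move; the robot and the scene stay as the last step left them, time stands still between calls to the robot, and variables do not carry over. Pictures are saved under pics/ and viewed, about 8 in all and at most 12, crops included, and the job is handed in when it is done.

```bash
mkdir -p pics; cat > h.py <<'E'
import numpy as np, cv2
from scipy.spatial.transform import Rotation as R
from cell import *
def ray(cam,rc):
    c=get_calibration(cam);K=np.array(c["mtx"]);d=np.array(c["distortion"]);T=np.array(c["world_to_cam"])
    p=cv2.undistortPoints(np.array([[[rc[1],rc[0]]]],float),K,d)[0,0]
    return -T[:3,:3].T@T[:3,3], T[:3,:3].T@np.array([p[0],p[1],1])
def onz(cam,rc,z):
    o,v=ray(cam,rc); return o+v*(z-o[2])/v[2]
def tri(rc1,rc2):
    o1,v1=ray("scene",rc1);o2,v2=ray("top",rc2)
    s=np.linalg.lstsq(np.c_[v1,-v2],o2-o1,rcond=None)[0]
    a,b=o1+s[0]*v1,o2+s[1]*v2
    return (a+b)/2,np.linalg.norm(a-b)
def proj(cam,P):
    c=get_calibration(cam);T=np.array(c["world_to_cam"])
    return cv2.projectPoints(np.atleast_2d(P).astype(float),cv2.Rodrigues(T[:3,:3])[0],T[:3,3],np.array(c["mtx"]),np.array(c["distortion"]))[0][:,0,::-1]
E
python3 - <<'E'
from h import *
np.set_printoptions(precision=4,suppress=True)
for c in("scene","top"):
    cv2.imwrite(f"pics/{c}0.png",get_image(c)[:,:,::-1]); print(c,ray(c,[240,320]))
    for q in("guard","guard_top","scraper_grip","scraper_tip","rest","pan","shaker","ramekin"):
        print(c,q,[(np.round(r["point"],1).tolist(),round(r["conf"],2)) for r in place_of(c,q)[:4]])
print(state())
E
```

```text
scene (array([ 1.2044, -0.562 ,  0.6764]), array([-0.616,  0.551, -0.563]))
scene guard [([279.1, 318.7], 0.94)]
scene guard_top [([209.4, 311.6], 0.91), ([210.9, 396.7], 0.53)]
scene scraper_grip [([396.9, 173.2], 0.86), ([285.7, 144.8], 0.74), ([347.8, 236.9], 0.62)]
scene scraper_tip [([328.4, 168.8], 0.73), ([375.3, 149.3], 0.62), ([327.7, 222.3], 0.55)]
scene rest [([329.8, 160.2], 0.88)]
scene pan [([212.1, 395.2], 0.65)]
scene shaker []
scene ramekin [([241.3, 453.3], 0.72), ([266.0, 245.7], 0.62)]
top (array([ 0.49  , -0.0421,  1.3658]), array([ 0.0833,  0.0085, -0.9966]))
top guard [([243.2, 314.6], 0.8)]
top guard_top [([253.3, 312.5], 0.76)]
top scraper_grip [([301.0, 467.1], 0.73), ([227.1, 415.3], 0.67), ([220.1, 475.6], 0.53)]
top scraper_tip [([256.3, 417.0], 0.7), ([250.4, 483.9], 0.66), ([162.3, 318.0], 0.65), ([277.6, 452.2], 0.55)]
top rest [([297.4, 451.0], 0.98)]
top pan [([278.0, 160.5], 0.79)]
top shaker [([312.9, 271.0], 0.6)]
top ramekin [([316.0, 353.1], 0.89), ([278.4, 160.2], 0.33)]
{'time_s': 0.9, 'joints': array([ 1.0671,  0.2638,  1.604 ,  0.    ,  1.2737, -0.0369]), 'dq': array([-0.    ,  0.0008,  0.0003, -0.001 , -0.0009, -0.0008]), 'tau': array([  0.0013, -51.5042, -36.7735,   0.0002,   0.0003,   0.    ]), 'position': array([0.3038, 0.6028, 0.2503]), 'eef_rot': array([ 0.1636,  0.6879, -0.1635,  0.6879]), 'contact_force': array([-0.3491,  0.6035,  0.5076]), 'ft_torque': array([-0.0389, -0.0052, -0.0005]), 'grip_width': 0.0851173770116641}
```

View pics/scene0.png

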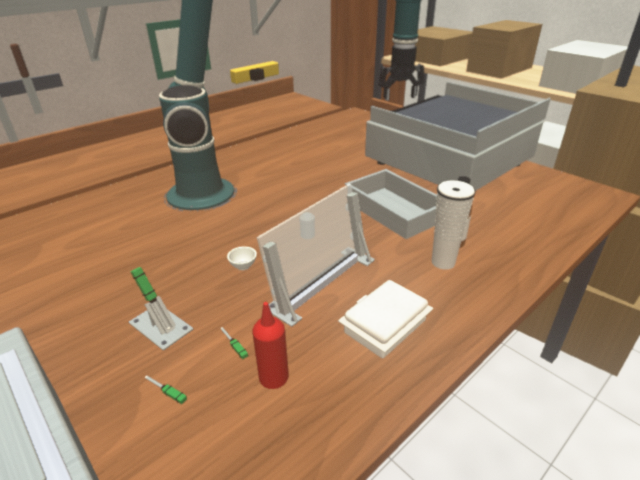

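View pics/top0.png

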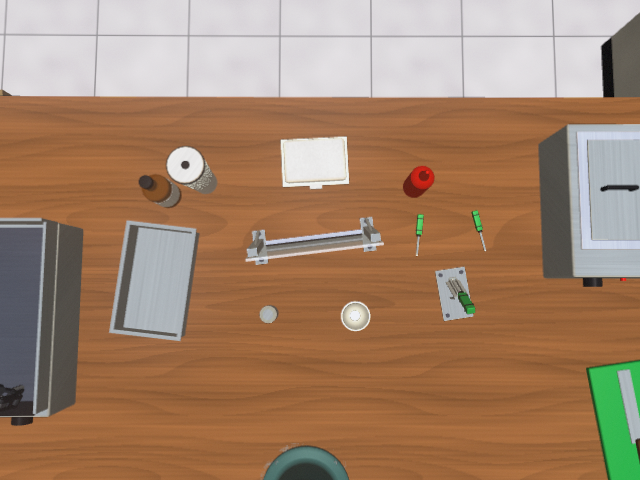

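The scraper in the rest is at scene (285,145) / top (301,467). The two smaller look-alikes lie on the counter. The pan is on the left (+y), so the stroke runs from the right bracket to the left. Next I'll take closer looks at the joint and the rest.

```bash
python3 - <<'E'
from h import *
np.set_printoptions(precision=4,suppress=True)
s=cv2.imread("pics/scene0.png");t=cv2.imread("pics/top0.png")
a=cv2.resize(t[215:275,235:395],None,fx=5,fy=5,interpolation=2)
b=cv2.resize(s[235:335,260:380],None,fx=4,fy=4,interpolation=2)   # 480x400
c=cv2.resize(t[260:325,430:480],None,fx=4,fy=4,interpolation=2)   #200x260
m=np.zeros((300+0,800,3),np.uint8); m[:300]=a
cv2.imwrite("pics/a.png",m)
m=np.zeros((400,800,3),np.uint8); m[:400,:480]=b; m[:260,500:700]=c
cv2.imwrite("pics/b.png",m)
g,e=tri([285.7,144.8],[301,467.1]);print("grip",g,e)
print("guard",tri([279.1,318.7],[243.2,314.6]),onz("top",[243.2,314.6],0),onz("scene",[279.1,318.7],0))
print("gtop",tri([209.4,311.6],[253.3,312.5]))
print("pan",onz("top",[278,160.5],0),onz("scene",[212.1,395.2],0),"rest",onz("top",[297.4,451],0),onz("scene",[329.8,160.2],0))
print("shaker",onz("top",[312.9,271],0),"ram",onz("top",[316,353.1],0))
print("tip", tri([328.4,168.8],[277.6,452.2]))
# pan rim corners
for rc in([222,127],[229,198],[340,181],[331,110]):print(onz("top",rc,.065))
# guard brackets yaw
E
```

```text
grip [ 0.4559 -0.3673  0.1046] 0.0007264371373795893
guard (array([ 0.5939, -0.019 ,  0.0079]), np.float64(0.004979211919899317)) [ 0.5961 -0.0169  0.    ] [ 0.5853 -0.0147  0.    ]
gtop (array([ 0.5616, -0.0137,  0.1828]), np.float64(0.005247524227670002))
pan [0.5092 0.3658 0.    ] [0.5101 0.3614 0.    ] rest [ 0.4617 -0.3551  0.    ] [ 0.48   -0.3696  0.    ]
shaker [0.4233 0.0905 0.    ] ram [ 0.4158 -0.1124  0.    ]
tip (array([ 0.5091, -0.3576,  0.0176]), np.float64(0.005459622669951526))
[0.6417 0.4303 0.065 ]
[0.625  0.2606 0.065 ]
[0.3638 0.294  0.065 ]
[0.3847 0.4604 0.065 ]
```

View pics/a.png

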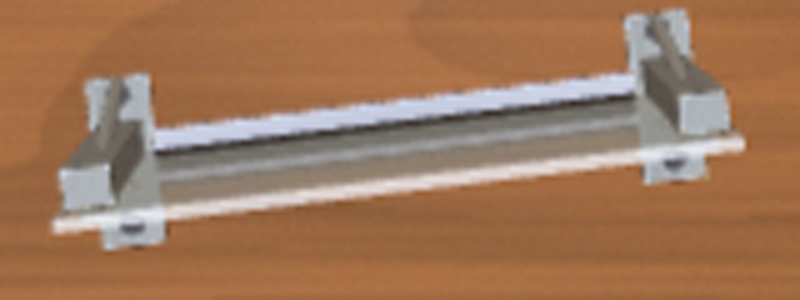

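View pics/b.png

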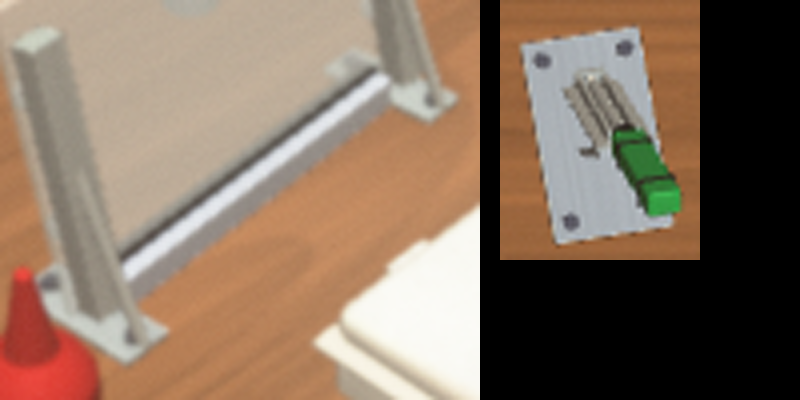

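The crops show clean foot-plate corners and the joint line from above, at about yaw +6°. `creep` only turns about the vertical, so the gripper stays upright. I'll hold the handle high and then increase its lean by pressing the tip on bare counter, which keeps the gripper body clear of the leaning pane. Next I'll fit the guard and rest poses and start moving.

```bash
python3 - <<'E'
from h import *
from scipy.optimize import least_squares
np.set_printoptions(precision=4,suppress=True)
# crop a (col,row) -> obj pts
obj=np.array([[-.029,.152,.005],[-.029,.120,.005],[-.029,-.12,.005],[-.029,-.152,.005],[0,.12,0],[0,-.12,0]])
cr=np.array([[105,247],[165,240],[645,185],[706,178],[157,152],[637,97]],float)
rc=np.c_[215+(cr[:,1]-2)/5,235+(cr[:,0]-2)/5]
def w(p): 
    return np.c_[R.from_euler('z',p[2]).apply(obj)+[p[0],p[1],0]]
f=lambda p:(proj("top",w(p))-rc).ravel()
s=least_squares(f,[.59,-.015,.1]);print("guard",s.x,np.degrees(s.x[2]));print(s.fun.reshape(-1,2))
c=np.array([[523,45],[638,30],[672,225],[555,242]],float)
P=np.array([onz("top",[260+(y-1.5)/4,430+(x-500-1.5)/4],.003) for x,y in c]);print("rest",P.mean(0),np.degrees(np.arctan2(*(P[0]+P[1]-P[2]-P[3])[1::-1])),np.linalg.norm(P[0]-P[3]),np.linalg.norm(P[0]-P[1]))
E
python3 -m creep '{"travel":[[-0.003,-0.037,0.038],[-0.006,-0.074,0.077],[-0.009,-0.111,0.115],[-0.012,-0.148,0.153],[-0.015,-0.185,0.192],[-0.018,-0.222,0.230],[-0.021,-0.259,0.268],[-0.024,-0.296,0.307],[-0.027,-0.333,0.345],[-0.030,-0.370,0.383]],"turn":[10,20,30,40,50,60,70,80,90,100]}'
```

```text
guard [ 0.595  -0.0162  0.1146] 6.563279382660723
[[-2.0101 -0.7822]
 [-2.0779  0.0266]
 [-2.0451 -0.1617]
 [-2.1029  0.3878]
 [ 4.089   0.6344]
 [ 4.2074 -0.1012]]
rest [ 0.4716 -0.3617  0.003 ] 8.281403079070907 0.12211061152524004 0.07212976308007656
time_s: 2.15
position: [0.4797, 0.0983, 0.2808]
eef_rot: [0.633, 0.315, -0.633, 0.315]
contact_force: [0.6, 0.1, -0.1]
grip_width: 0.0855
```

```bash
python3 -m creep '{"travel":[[0.005,0.030,0.045],[0.010,0.060,0.090],[0.015,0.090,0.135],[0.020,0.118,0.180],[0.030,0.146,0.223],[0.040,0.174,0.266],[0.050,0.200,0.305],[0.060,0.224,0.343],[0.070,0.244,0.374],[0.081,0.256,0.392]],"turn":[5,10,15,20,25,30,35,40,44,44]}'
python3 - <<'E'
from h import *
np.set_printoptions(precision=4,suppress=True)
s=get_image("scene");cv2.imwrite("pics/c.png",cv2.resize(s[180:350,60:260],None,fx=4,fy=4,interpolation=2)[:,:,::-1][:600])
st=state();print(st["position"],R.from_quat(st["eef_rot"]).as_matrix(),st["joints"])
E
```

```text
time_s: 3.4
position: [0.4475, -0.3705, 0.1994]
eef_rot: [0.706, 0.055, -0.704, 0.055]
contact_force: [0.7, 0.3, -0.1]
grip_width: 0.0854
[ 0.4468 -0.3716  0.1976] [[-0.0003  0.1548 -0.9879]
 [-0.0002 -0.9879 -0.1548]
 [-1.      0.0001  0.0003]] [-0.7365  0.1269  1.8664 -0.0004  1.1484  0.679 ]
```

View pics/c.png

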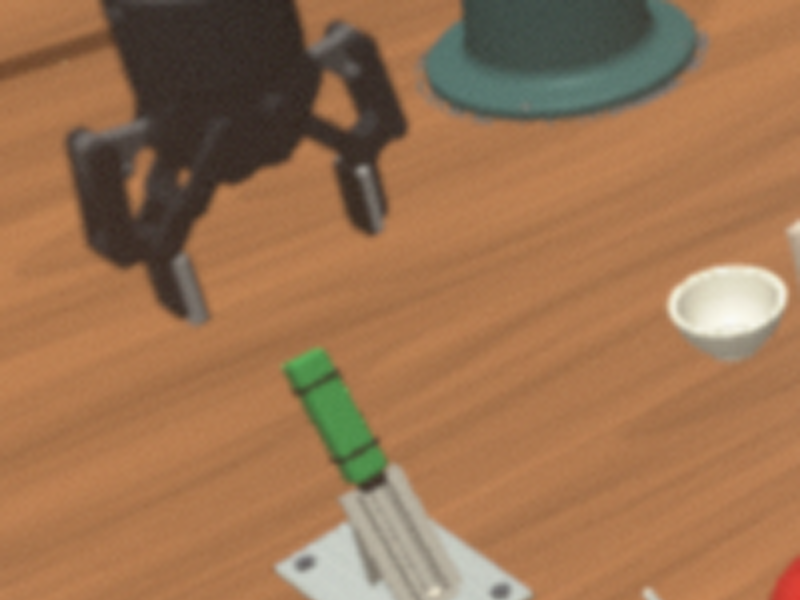

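The jaws straddle the handle's line. The butt is at crop (307,363), and the gripper is above and lined up with it. Next I'll lower and close.

```bash
python3 -m creep '{"travel":[[0.010,0,0],[0.020,0,0],[0.030,0,0],[0.040,0,0],[0.050,0,0],[0.060,0,0],[0.070,0,0],[0.078,0,0],[0.078,0,0],[0.078,0,0]],"turn":[0,0,0,0,0,0,0,0,0,0]}' 0.06
python3 -m creep '{"travel":[[0,0,0],[0,0,0],[0,0,0],[0,0,0],[0,0,0],[0,0,0],[0,0,0],[0,0,0],[0,0,0],[0,0,0]],"turn":[0,0,0,0,0,0,0,0,0,0]}' 0
```

```text
time_s: 4.7
position: [0.4469, -0.3719, 0.1198]
eef_rot: [0.705, 0.055, -0.705, 0.055]
contact_force: [-0.8, -1.0, -0.1]
grip_width: 0.0599
time_s: 5.95
position: [0.447, -0.3717, 0.1201]
eef_rot: [0.705, 0.055, -0.705, 0.055]
contact_force: [-0.9, 4.0, 5.0]
grip_width: 0.0192
```

```bash
python3 -m creep '{"travel":[[-0.005,0,0],[-0.015,0,0],[-0.025,0,0],[-0.035,0,0],[-0.045,0,0],[-0.055,0,0],[-0.065,0,0],[-0.075,0,0],[-0.080,0,0],[-0.080,0,0]],"turn":[0,0,0,0,0,0,0,0,0,0]}'
python3 - <<'E'
from h import *
np.set_printoptions(precision=4,suppress=True)
s=get_image("scene");t=get_image("top")
a=cv2.resize(s[180:330,80:230],None,fx=4,fy=4,interpolation=2);b=cv2.resize(t[240:340,420:470],None,fx=4,fy=4,interpolation=2)
m=np.zeros((600,800,3),np.uint8);m[:,:600]=a;m[:400,600:]=b
cv2.imwrite("pics/d.png",m[:,:,::-1])
for c in("scene","top"):
  for q in("scraper_tip","scraper_grip"):print(c,q,[(np.round(r["point"],1).tolist(),round(r["conf"],2)) for r in place_of(c,q)[:4]])
st=state();print(st["position"],st["contact_force"],st["ft_torque"],st["grip_width"])
E
```

```text
time_s: 7.2
position: [0.4472, -0.3719, 0.2006]
eef_rot: [0.705, 0.055, -0.705, 0.055]
contact_force: [-0.4, 0.1, -1.0]
grip_width: 0.019
scene scraper_tip [([298.8, 160.6], 0.96), ([326.8, 162.1], 0.57), ([327.5, 222.8], 0.47)]
scene scraper_grip [([393.9, 172.7], 0.83), ([255.8, 131.7], 0.73), ([348.1, 239.6], 0.55)]
top scraper_tip [([255.8, 414.8], 0.66), ([277.7, 462.6], 0.62), ([250.4, 485.1], 0.6), ([242.1, 312.0], 0.5)]
top scraper_grip [([219.1, 476.1], 0.74), ([301.6, 477.4], 0.66), ([225.1, 418.8], 0.56)]
[ 0.4468 -0.3715  0.1995] [-1.2761 -0.2187 -1.0568] [0.0291 0.0104 0.0205] 0.019024569100536955
```

View pics/d.png

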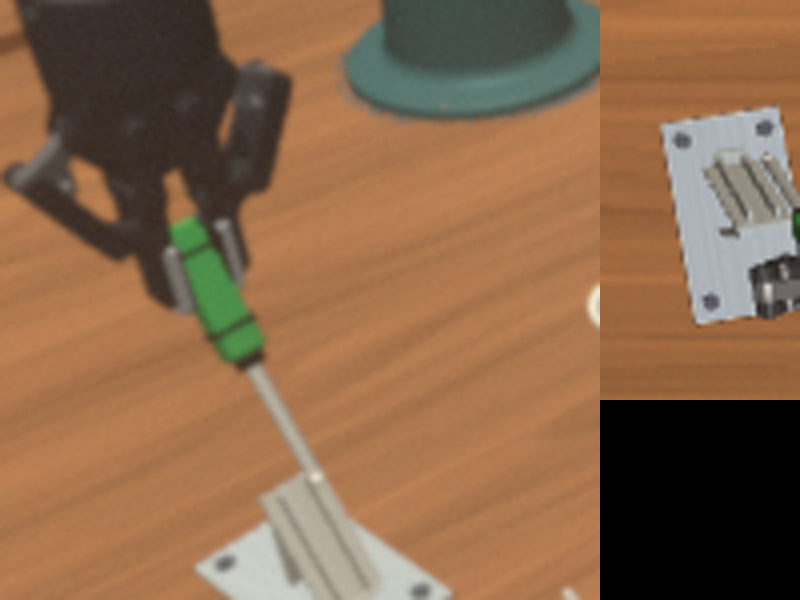

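The scraper is held, with its tip clear above the trough at crop (315,478), which is scene (299,159).

```bash
cat >> h.py <<'E'
G=np.array([.590,-.0162,0]);GY=np.radians(6.56)
def rep(rc1,rc2,rc3=None):
    p,e=tri(rc1,rc2);st=state();M=R.from_quat(st["eef_rot"]).as_matrix()
    d=p-st["position"];print("tip",p,"err",e,"off",d,"len",np.linalg.norm(d),"lean",np.degrees(np.arctan2(np.hypot(d[0],d[1]),-d[2])),"az",np.degrees(np.arctan2(d[1],d[0])))
    print("guardframe",R.from_euler('z',-GY).apply(p-G),"toolM",M.round(3).tolist(),"grav")
E
python3 - <<'E'
from h import *
np.set_printoptions(precision=4,suppress=True)
rep([298.8,160.6],[277.7,462.6])
st=state();print(R.from_quat(st["eef_rot"]).inv().apply(np.array([.44,-.24,.125])-st["position"]))
print("grip",tri([255.8,131.7],[301.6,477.4]))
E
```

```text
tip [ 0.5089 -0.3598  0.0995] err 0.00027780276343308065 off [ 0.0622  0.0116 -0.1   ] len 0.11832135478148821 lean 32.31044080807137 az 10.603443735511966
guardframe [-0.1198 -0.3321  0.0995] toolM [[-0.001, 0.155, -0.988], [0.0, -0.988, -0.155], [-1.0, -0.001, 0.0]] grav
[ 0.0746 -0.1309 -0.0137]
grip (array([ 0.4558, -0.3718,  0.1812]), np.float64(0.004046831388437758))
```

```bash
python3 -m creep '{"travel":[[0,-0.020,0],[0,-0.045,-0.003],[0,-0.070,-0.006],[0,-0.095,-0.010],[0.010,-0.120,-0.014],[0.030,-0.131,-0.014],[0.050,-0.131,-0.014],[0.065,-0.131,-0.014],[0.075,-0.131,-0.014],[0.075,-0.131,-0.014]],"turn":[0,1,2,2,2,2,2,2,2,2]}'
python3 -m creep '{"travel":[[0.006,0,0],[0.012,0,0],[0.018,0,0],[0.020,0,0],[0.022,0,0],[0.024,0,0],[0.026,0,0],[0.026,0,0],[0.026,0,0],[0.026,0,0]],"turn":[0,0,0,0,0,0,0,0,0,0]}'
```

```text
time_s: 8.75
position: [0.4397, -0.2395, 0.1239]
eef_rot: [-0.705, -0.043, 0.707, -0.042]
contact_force: [-0.6, -0.2, 0.1]
grip_width: 0.0192
time_s: 10.0
position: [0.4416, -0.2416, 0.1023]
eef_rot: [0.706, 0.042, -0.705, 0.044]
contact_force: [-9.4, 0.6, 23.4]
grip_width: 0.019
```

```bash
python3 -m creep '{"travel":[[0.003,0,0.005],[0.004,0,0.010],[0.005,0,0.016],[0.006,0,0.022],[0.007,0,0.028],[0.008,0,0.034],[0.009,0,0.040],[0.010,0,0.045],[0.011,0,0.050],[0.011,0,0.050]],"turn":[0,0,0,0,0,0,0,0,0,0]}'
```

```text
time_s: 11.25
position: [0.3906, -0.2478, 0.0912]
eef_rot: [-0.706, -0.042, 0.706, -0.044]
contact_force: [-3.0, 0.8, 8.6]
grip_width: 0.0192
```

```bash
python3 -m creep '{"travel":[[-0.005,0,0],[-0.010,0,0],[-0.015,0,0],[-0.020,0,0],[-0.025,0,0],[-0.030,0,0],[-0.030,0,0],[-0.030,0,0],[-0.030,0,0],[-0.030,0,0]],"turn":[0,0,0,0,0,0,0,0,0,0]}'
python3 - <<'E'
from h import *
np.set_printoptions(precision=4,suppress=True)
s=get_image("scene");t=get_image("top")
m=np.zeros((520,800,3),np.uint8);m[:,:520]=cv2.resize(s[200:330,110:240],None,fx=4,fy=4,interpolation=2);m[:320,520:]=cv2.resize(t[260:340,390:460],None,fx=4,fy=4,interpolation=2)
cv2.imwrite("pics/e.png",m[:,:,::-1])
for c in("scene","top"):
  for q in("scraper_tip","scraper_grip"):print(c,q,[(np.round(r["point"],1).tolist(),round(r["conf"],2)) for r in place_of(c,q)[:4]])
st=state();print(st["position"],st["contact_force"])
E
```

```text
time_s: 12.5
position: [0.3905, -0.2476, 0.121]
eef_rot: [-0.705, -0.042, 0.706, -0.043]
contact_force: [0.4, -0.4, -0.3]
grip_width: 0.0194
scene scraper_tip [([330.0, 224.4], 0.71), ([288.7, 209.8], 0.69), ([376.7, 148.0], 0.58)]
scene scraper_grip [([250.7, 183.4], 0.63), ([396.6, 173.5], 0.62), ([348.8, 240.1], 0.52)]
top scraper_tip [([249.2, 482.0], 0.7), ([257.0, 415.1], 0.69), ([291.4, 404.0], 0.42)]
top scraper_grip [([218.5, 474.7], 0.72), ([327.3, 414.5], 0.57), ([226.0, 418.8], 0.55)]
[ 0.3906 -0.2477  0.1212] [ 0.4889  0.6008 -0.3236]
```

View pics/e.png

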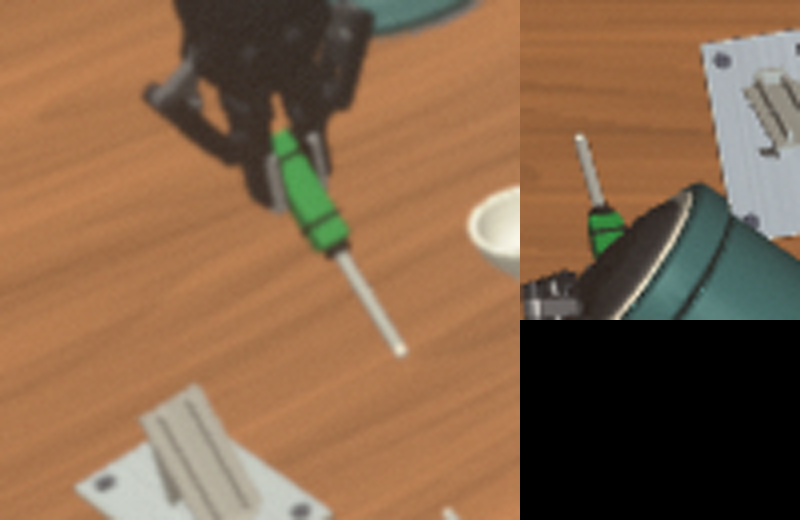

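The tip is at scene (288,210) and top (293,404), and the lean looks steeper, as intended.

```bash
python3 - <<'E'
from h import *
np.set_printoptions(precision=4,suppress=True)
rep([288.2,210.0],[293.0,404.4])
E
```

```text
tip [ 0.4718 -0.2371  0.0317] err 0.0040114810538737795 off [ 0.0813  0.0106 -0.0895] len 0.12133491236132862 lean 42.4817021697848 az 7.427270847916234
guardframe [-0.1427 -0.2059  0.0317] toolM [[-0.001, 0.121, -0.993], [-0.002, -0.993, -0.121], [-1.0, 0.002, 0.001]] grav
```

```bash
python3 -m creep '{"travel":[[0,-0.012,-0.010],[0,-0.024,-0.020],[0,-0.038,-0.032],[0,-0.052,-0.045],[0,-0.066,-0.058],[0,-0.080,-0.071],[0.008,-0.090,-0.083],[0.018,-0.098,-0.090],[0.0275,-0.098,-0.093],[0.0275,-0.098,-0.093]],"turn":[0,0,0,0,0,0,0,0,0,0]}'
python3 -m creep '{"travel":[[0,0,-0.003],[0,0,-0.006],[0,0,-0.010],[0,0,-0.014],[0,0,-0.018],[0,0,-0.022],[0,0,-0.026],[0,0,-0.030],[0,0,-0.033],[0,0,-0.033]],"turn":[0,0,0,0,0,0,0,0,0,0]}'
python3 - <<'E'
from h import *
np.set_printoptions(precision=4,suppress=True)
s=get_image("scene");t=get_image("top")
m=np.zeros((600,800,3),np.uint8);m[:480,:400]=cv2.resize(s[210:330,230:330],None,fx=4,fy=4,interpolation=2);m[:400,400:]=cv2.resize(t[215:315,310:410],None,fx=4,fy=4,interpolation=2)
cv2.imwrite("pics/f.png",m[:,:,::-1])
for c in("scene","top"):
  for q in("scraper_tip",):print(c,q,[(np.round(r["point"],1).tolist(),round(r["conf"],2)) for r in place_of(c,q)[:4]])
st=state();print(st["position"],st["contact_force"])
E
```

```text
time_s: 14.05
position: [0.4707, -0.1391, 0.0924]
eef_rot: [-0.705, -0.042, 0.707, -0.043]
contact_force: [0.6, -0.4, 0.4]
grip_width: 0.019
time_s: 15.3
position: [0.5037, -0.1352, 0.0923]
eef_rot: [-0.705, -0.042, 0.707, -0.043]
contact_force: [0.6, 0.0, -0.6]
grip_width: 0.0192
scene scraper_tip [([377.2, 148.6], 0.82), ([326.7, 220.1], 0.76)]
top scraper_tip [([256.3, 416.5], 0.69), ([248.5, 482.6], 0.59)]
[ 0.5033 -0.1352  0.0923] [-0.4248  0.6471 -0.2052]
```

View pics/f.png

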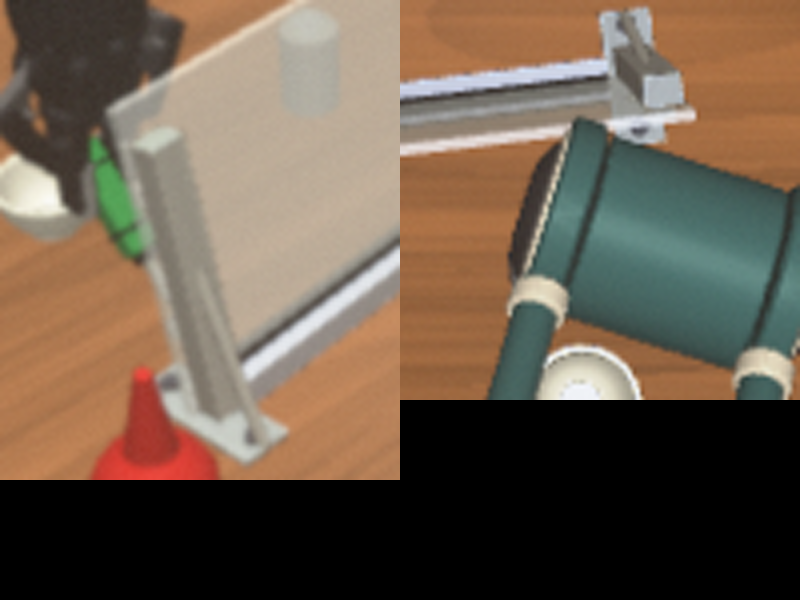

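The tip is hidden behind the bracket post in the scene view. The hand is clear of the pane, so I'll advance gently and watch the force.

```bash
python3 -m creep '{"travel":[[0,0,-0.001],[0,0,-0.002],[0,0,-0.004],[0,0,-0.005],[0,0,-0.006],[0,0,-0.008],[0,0,-0.009],[0,0,-0.010],[0,0,-0.011],[0,0,-0.011]],"turn":[0,0,0,0,0,0,0,0,0,0]}'
python3 -m creep '{"travel":[[0,0,0],[0,0,-0.001],[0,0,-0.001],[0,0,-0.002],[0,0,-0.002],[0,0,-0.003],[0,0,-0.003],[0,0,-0.004],[0,0,-0.004],[0,0,-0.004]],"turn":[0,0,0,0,0,0,0,0,0,0]}'
```

```text
time_s: 16.75
position: [0.5144, -0.1339, 0.0923]
eef_rot: [-0.705, -0.042, 0.707, -0.043]
contact_force: [0.5, 1.1, -1.7]
grip_width: 0.0191
time_s: 18.0
position: [0.5183, -0.1334, 0.0922]
eef_rot: [-0.705, -0.042, 0.707, -0.043]
contact_force: [0.4, -0.6, -0.6]
grip_width: 0.0191
```

```bash
python3 -m creep '{"travel":[[0,0,0],[0,0,-0.001],[0,0,-0.001],[0,0,-0.002],[0,0,-0.002],[0,0,-0.003],[0,0,-0.003],[0,0,-0.004],[0,0,-0.004],[0,0,-0.004]],"turn":[0,0,0,0,0,0,0,0,0,0]}'
```

```text
time_s: 19.25
position: [0.5208, -0.133, 0.0922]
eef_rot: [-0.704, -0.042, 0.708, -0.043]
contact_force: [-7.4, -1.0, 6.5]
grip_width: 0.0189
```

```bash
python3 -m creep '{"travel":[[0,-0.003,-0.001],[0,-0.006,-0.001],[0,-0.009,-0.001],[0,-0.012,-0.001],[0,-0.015,-0.001],[0,-0.018,-0.001],[0,-0.021,-0.001],[0,-0.024,-0.001],[0,-0.027,-0.001],[0,-0.030,-0.001]],"turn":[0,0,0,0,0,0,0,0,0,0]}'
```

```text
time_s: 20.5
position: [0.5175, -0.1046, 0.0924]
eef_rot: [-0.703, -0.041, 0.708, -0.044]
contact_force: [-5.2, -6.0, 3.4]
grip_width: 0.0191
```

```bash
python3 -m creep '{"travel":[[0,-0.004,-0.001],[0,-0.008,-0.001],[0,-0.012,-0.001],[0,-0.016,-0.001],[0,-0.020,-0.001],[0,-0.024,-0.001],[0,-0.028,-0.0015],[0,-0.032,-0.0015],[0,-0.036,-0.0015],[0,-0.040,-0.0015]],"turn":[0,0,0,0,0,0,0,0,0,0]}'
```

```text
time_s: 21.75
position: [0.5132, -0.0667, 0.0926]
eef_rot: [-0.703, -0.04, 0.709, -0.045]
contact_force: [-6.6, -9.6, 5.1]
grip_width: 0.0193
```

```bash
python3 - <<'E'
from h import *
np.set_printoptions(precision=4,suppress=True)
s=get_image("scene")
cv2.imwrite("pics/g.png",cv2.resize(s[200:320,240:390],None,fx=5,fy=5,interpolation=2)[:,:,::-1])
print([(np.round(r["point"],1).tolist(),round(r["conf"],2)) for r in place_of("scene","scraper_tip")[:4]])
st=state();print(st["position"],st["contact_force"],st["ft_torque"])
E
```

```text
[([378.3, 146.7], 0.81), ([329.1, 221.2], 0.74), ([378.2, 272.0], 0.29)]
[ 0.513  -0.0657  0.0925] [-7.4994 -2.6852  5.695 ] [-0.7786  1.2503 -0.207 ]
```

View pics/g.png

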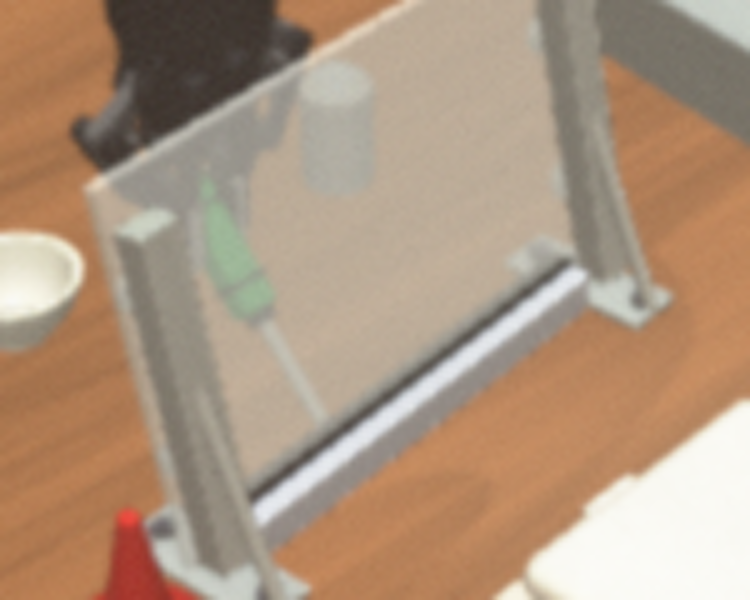

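The picture shows the scraper running cleanly into the corner and vanishing behind the rail at crop (322,418). The hand is clear of the pane, so I'll continue the stroke.

```bash
python3 -m creep '{"travel":[[0,-0.004,-0.001],[0,-0.008,-0.001],[0,-0.012,-0.001],[0,-0.016,-0.001],[0,-0.020,-0.001],[0,-0.024,-0.001],[0,-0.028,-0.001],[0,-0.032,-0.001],[0,-0.036,-0.001],[0,-0.040,-0.001]],"turn":[0,0,0,0,0,0,0,0,0,0]}'
```

```text
time_s: 23.1
position: [0.5085, -0.0277, 0.0927]
eef_rot: [-0.702, -0.039, 0.71, -0.046]
contact_force: [-6.9, -8.0, 7.0]
grip_width: 0.0192
```

```bash
python3 -c "
from h import *
s=state();print(s['contact_force'],s['ft_torque'],R.from_quat(s['eef_rot']).as_matrix().round(3).tolist())"
```

```text
[-6.88603473 -7.99467493  6.95478098] [-1.88303598  1.03350306 -0.58408685] [[-0.011, 0.12, -0.993], [-0.01, -0.993, -0.12], [-1.0, 0.008, 0.012]]
```

```bash
python3 -m creep '{"travel":[[0,-0.004,-0.001],[0,-0.008,-0.001],[0,-0.012,-0.001],[0,-0.016,-0.001],[0,-0.020,-0.001],[0,-0.024,-0.001],[0,-0.028,-0.001],[0,-0.032,-0.001],[0,-0.036,-0.001],[0,-0.040,-0.001]],"turn":[0,0,0,0,0,0,0,0,0,0]}'
```

```text
time_s: 24.35
position: [0.504, 0.0103, 0.0927]
eef_rot: [-0.701, -0.038, 0.71, -0.047]
contact_force: [-6.2, -7.3, 7.4]
grip_width: 0.0192
```

```bash
python3 -m creep '{"travel":[[0,-0.004,-0.001],[0,-0.008,-0.001],[0,-0.012,-0.001],[0,-0.016,-0.001],[0,-0.020,-0.001],[0,-0.024,-0.001],[0,-0.028,-0.001],[0,-0.032,-0.001],[0,-0.036,-0.001],[0,-0.040,-0.001]],"turn":[0,0,0,0,0,0,0,0,0,0]}'
```

```text
time_s: 25.6
position: [0.4994, 0.0481, 0.0927]
eef_rot: [-0.701, -0.037, 0.711, -0.048]
contact_force: [-6.7, -9.8, 7.0]
grip_width: 0.0192
```

```bash
python3 -m creep '{"travel":[[0,-0.004,-0.001],[0,-0.008,-0.001],[0,-0.012,-0.001],[0,-0.016,-0.001],[0,-0.020,-0.001],[0,-0.024,-0.001],[0,-0.028,-0.001],[0,-0.031,-0.001],[0,-0.033,-0.001],[0,-0.035,-0.001]],"turn":[0,0,0,0,0,0,0,0,0,0]}'
python3 - <<'E'
from h import *
np.set_printoptions(precision=4,suppress=True)
s=get_image("scene")
cv2.imwrite("pics/i.png",cv2.resize(s[180:310,270:400],None,fx=4,fy=4,interpolation=2)[:,:,::-1])
st=state();print(st["position"],st["contact_force"],R.from_quat(st["eef_rot"]).as_matrix().round(3).tolist(),R.from_euler('z',-GY).apply(st["position"]-G),st["joints"])
print("joint +95..",proj("scene",[G+R.from_euler('z',GY).apply([-.0035,y,.0035]) for y in(.09,.1,.11)])[:,::-1])
E
```

```text
time_s: 26.85
position: [0.4955, 0.0813, 0.0928]
eef_rot: [-0.7, -0.035, 0.712, -0.049]
contact_force: [-6.4, -7.0, 8.6]
grip_width: 0.0192
[0.4954 0.0815 0.0928] [-7.3203 -5.5171  9.5795] [[-0.016, 0.119, -0.993], [-0.02, -0.993, -0.119], [-1.0, 0.018, 0.018]] [-0.0828  0.1079  0.0928] [ 0.125   0.1068  2.1045 -0.0216  0.9486  1.5895]
joint +95.. [[341.9644 261.1344]
 [344.4353 259.3072]
 [346.8789 257.5002]]
```

View pics/i.png

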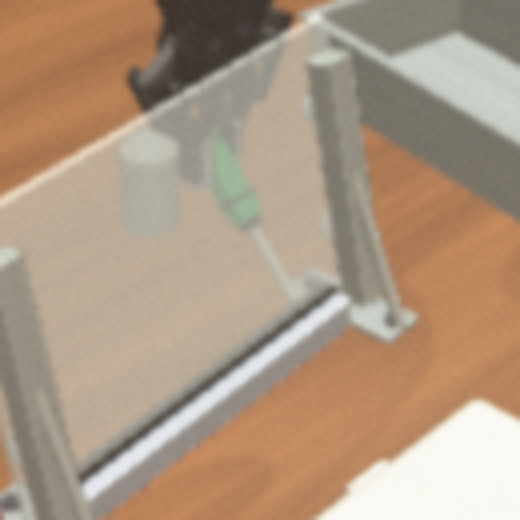

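The shank meets the corner right beside the left foot plate (crop (294,300)), with the tip at about y = +0.103. I'll nudge 4 mm further, then back out and lift.

```bash
python3 -m creep '{"travel":[[0,-0.002,-0.001],[0,-0.004,-0.001],[0,-0.006,-0.001],[0,-0.006,-0.001],[0,-0.006,-0.001],[0,-0.006,-0.001],[0,-0.006,-0.001],[0,-0.006,-0.001],[0,-0.006,-0.001],[0,-0.006,-0.001]],"turn":[0,0,0,0,0,0,0,0,0,0]}'
python3 -m creep '{"travel":[[0,0,0.005],[-0.002,0,0.015],[-0.004,0,0.025],[-0.006,0,0.035],[-0.010,0,0.045],[-0.025,0,0.052],[-0.045,0,0.055],[-0.065,0,0.055],[-0.085,0,0.055],[-0.085,0,0.055]],"turn":[0,0,0,0,0,0,0,0,0,0]}'
python3 - <<'E'
from h import *
np.set_printoptions(precision=4,suppress=True)
st=state();M=R.from_quat(st["eef_rot"]);print(st["position"],st["contact_force"],M.as_matrix().round(3).tolist())
C=np.array([[.6417,.4303],[.625,.2606],[.3638,.294],[.3847,.4604]]);c=C.mean(0);print("pan c",c,np.degrees(np.arctan2(*(C[0]+C[1]-C[2]-C[3])[::-1])))
for c in("scene","top"):print([(np.round(r["point"],1).tolist(),round(r["conf"],2)) for r in place_of(c,"scraper_tip")[:4]])
E
```

```text
time_s: 28.15
position: [0.4949, 0.0871, 0.093]
eef_rot: [-0.699, -0.035, 0.712, -0.049]
contact_force: [-5.9, -2.7, 7.4]
grip_width: 0.0192
time_s: 29.4
position: [0.4436, 0.0826, 0.1819]
eef_rot: [-0.701, -0.035, 0.71, -0.049]
contact_force: [0.5, 0.1, -1.6]
grip_width: 0.0192
[0.4436 0.0826 0.1819] [ 0.4548  0.1274 -1.5518] [[-0.012, 0.119, -0.993], [-0.02, -0.993, -0.118], [-1.0, 0.018, 0.014]]
pan c [0.5038 0.3613] -6.986170560717998
[([325.9, 223.8], 0.81), ([375.9, 148.0], 0.72), ([266.6, 247.2], 0.46)]
[([256.3, 416.5], 0.69), ([248.5, 482.6], 0.59)]
```

```bash
python3 -m creep '{"travel":[[-0.010,-0.015,0],[-0.015,-0.045,0],[-0.017,-0.080,0],[-0.017,-0.115,-0.005],[-0.017,-0.150,-0.015],[-0.017,-0.185,-0.030],[-0.017,-0.220,-0.045],[-0.017,-0.248,-0.060],[-0.017,-0.267,-0.069],[-0.017,-0.267,-0.069]],"turn":[0,0,0,0,0,0,0,0,0,0]}'
python3 -m creep '{"travel":[[0.010,0,0],[0.020,0,0],[0.030,0,0],[0.040,0,0],[0.050,0,0],[0.060,0,0],[0.070,0,0],[0.078,0,0],[0.082,0,0],[0.082,0,0]],"turn":[0,0,0,0,0,0,0,0,0,0]}'
python3 - <<'E'
from h import *
s=get_image("scene");t=get_image("top")
m=np.zeros((440,800,3),np.uint8);m[:,:440]=cv2.resize(s[140:250,340:450],None,fx=4,fy=4,interpolation=2);m[:,440:]=cv2.resize(t[210:355,100:220],(360,440),interpolation=2)
cv2.imwrite("pics/j.png",m[:,:,::-1]);st=state();print(st["position"],st["contact_force"],st["joints"])
E
```

```text
time_s: 30.75
position: [0.4787, 0.3572, 0.1897]
eef_rot: [-0.699, -0.035, 0.712, -0.05]
contact_force: [-0.6, 0.0, -0.5]
grip_width: 0.0191
time_s: 32.0
position: [0.477, 0.3554, 0.1074]
eef_rot: [-0.699, -0.035, 0.713, -0.05]
contact_force: [0.5, 0.4, -0.3]
grip_width: 0.0195
[0.47743976 0.35562331 0.10805967] [-0.52333996 -0.19940007  0.44110041] [ 0.60246378  0.25646657  1.89211228 -0.00871699  1.01888872  2.05755084]
```

View pics/j.png

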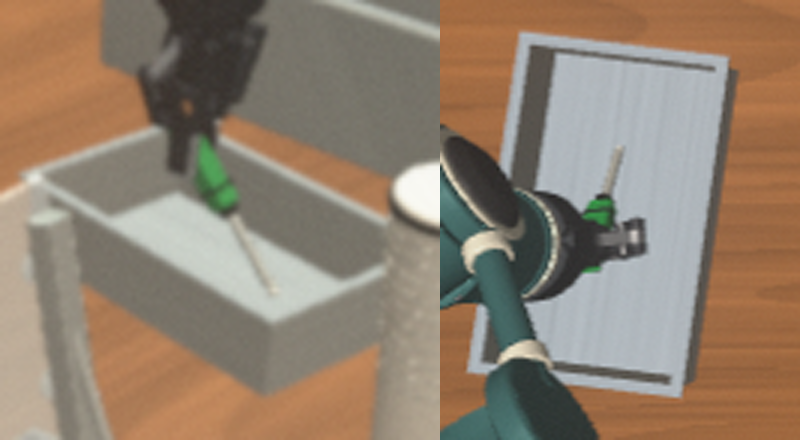

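The tip is inside the pan near mid-floor, with plenty of room behind it for the handle. I'll lower to the floor, release and retreat.

```bash
python3 -m creep '{"travel":[[0.004,0,0],[0.008,0,0],[0.011,0,0],[0.011,0,0],[0.011,0,0],[0.011,0,0],[0.011,0,0],[0.011,0,0],[0.011,0,0],[0.011,0,0]],"turn":[0,0,0,0,0,0,0,0,0,0]}'
python3 -m creep '{"travel":[[0,0,0],[0,0,0],[0,0,0],[0,0,0],[0,0,0],[0,0,0],[0,0,0],[0,0,0],[0,0,0],[0,0,0]],"turn":[0,0,0,0,0,0,0,0,0,0]}' 0.05
python3 -m creep '{"travel":[[-0.005,0,0],[-0.015,0,0],[-0.030,0,0],[-0.050,0,0],[-0.070,0,0],[-0.090,0,0],[-0.110,0,0],[-0.130,0,0],[-0.145,0,0],[-0.150,0,0]],"turn":[0,0,0,0,0,0,0,0,0,0]}'
python3 - <<'E'
from h import *
np.set_printoptions(precision=4,suppress=True)
s=get_image("scene");t=get_image("top")
m=np.zeros((440,800,3),np.uint8);m[:,:440]=cv2.resize(s[140:250,340:450],None,fx=4,fy=4,interpolation=2);m[:,440:]=cv2.resize(t[210:355,100:220],(360,440),interpolation=2)
cv2.imwrite("pics/k.png",m[:,:,::-1])
for q in("pan","scraper_grip"):print(q,[(np.round(r["point"],1).tolist(),round(r["conf"],2)) for r in place_of("scene",q)[:3]])
E
```

```text
time_s: 33.35
position: [0.4772, 0.3554, 0.0971]
eef_rot: [-0.699, -0.036, 0.712, -0.049]
contact_force: [-0.2, 0.3, -0.5]
grip_width: 0.0192
time_s: 34.6
position: [0.4772, 0.3554, 0.0971]
eef_rot: [-0.699, -0.036, 0.712, -0.049]
contact_force: [-0.9, 0.1, 1.1]
grip_width: 0.05
time_s: 35.85
position: [0.4803, 0.3589, 0.2485]
eef_rot: [-0.7, -0.036, 0.712, -0.049]
contact_force: [-0.9, 0.6, -0.3]
grip_width: 0.05
pan [([213.8, 394.5], 0.63), ([209.4, 308.4], 0.29)]
scraper_grip [([348.9, 239.7], 0.66), ([393.6, 176.3], 0.51), ([206.0, 379.9], 0.45)]
```

View pics/k.png

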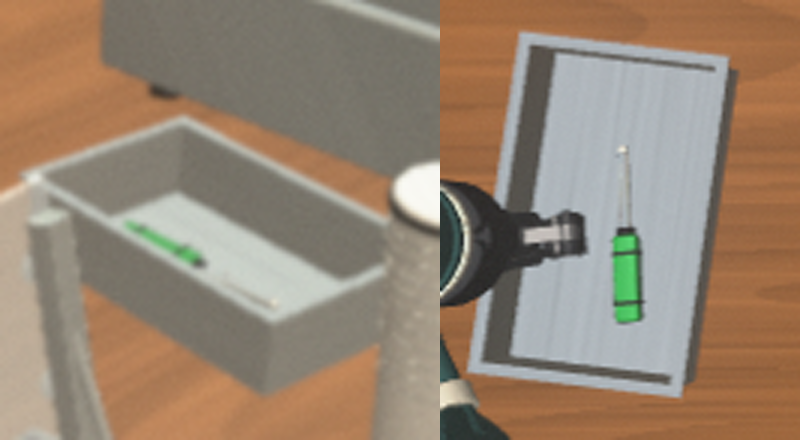

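The scraper lies flat on the pan floor, the pan hasn't moved in the picture, and the gripper is clear above it. I'm handing the job in.

```bash
python3 -c "
from cell import *
print(close_job())"
```

```text
the job is handed in; nothing more can be done
None
```

I finished the job and handed it in at about 36 s of the 72 s allowed; the hand-in reports no verdict.

- **Grasp:** I took the scraper from the rest high on its handle. The gripper could only point straight down, so I pressed the tip on bare counter to increase its lean from about 32° to 42°. That kept the hand clear of the leaning pane.
- **Stroke:** I drew the tip along the joint from the right bracket to the left one next to the pan, at about 30 mm/s. At each reading the total force was 8–14 N, with 5–7 N of it against the rail.
- **Release:** I lowered the scraper into the pan, let go and lifted clear.

**Last checks:** the final picture shows the scraper lying flat inside the pan, the pan where it was in the picture taken before release, and the gripper clear above it. During the stroke the pictures showed the hand clear of the pane.

**What was uncertain:**
- My first fit of the rail position disagreed with itself by about 15 mm, because the dark line I picked from above was not the joint. I used the foot plates instead, and contact with the rail came within a few millimetres of where they put it.
- The tip itself was hidden behind the rail or bracket during the stroke. I judged its position from the measured tool offset, the contact force and the visible shank.

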